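Scrub the blue mixing beaker with the bottle brush

ROBOT

A 6-joint arm with a two-finger parallel gripper is mounted at the origin on the work surface; the furniture and walls round the work are solid. World frame = base frame: x ahead of the robot, y to its left, z up, the work surface at z = 0. Lengths are in m, angles in degrees, forces in N, time in s.
With the tool pointing down it reaches from about 0.4 to 0.825 m from the base axis. Payload 7 kg.
Tool frame: the origin (TCP) lies between the finger pads; the fingertips stand 19 mm ahead of it and the grasp point (between the pads) is the TCP; z points along the fingers, y is the line along which they close (so a half turn about z gives the same grasp; the last joint's range is limited). The gripper opens to 88 mm and grips with 3 to 60 N. Pads are 19 mm wide; open, the fingers measure 130 mm over their backs; the gripper's body (78 mm by 193 mm) begins 47 mm behind the grasp point.
Start: joints at [-57.347, 20.546, 0.682, 0, -70.136, -16.507], TCP at [0.188, -0.648, 0.246] pointing down, gripper open.
Joint ranges: [-176.03, 176.03], [-82.01, 121.73], [-58.28, 71.71], [-173.87, 95.51], [-174.79, -0.11], [-173.66, 173.66]. Speed limits (degrees/s): [136.94, 136.94, 172.46, 180, 180, 180].

INTERFACE

Orientations are given as a 3x3 rotation matrix whose columns are the frame's x, y, z axes.
In Python, from bench import env gives the robot as it stands.
- The arm moves only by the shell command python3 steer.py 'ROWS' [FORCE]. ROWS is rows parted by semicolons, their numbers by spaces, 1 to 20 of them, each of 7 numbers: a rotation vector rx, ry, rz in degrees, then dx, dy, dz in m, then the finger opening in m; each row is the pose to reach, as a shift and turn from the pose commanded when the command began, along the tool's axes at that moment; what a row does not reach only later rows make up. A row lasts 1/12 s, in which the tool goes at most 0.0417 m and 7.16 degrees, less where a joint would pass 70% of its speed; a pose out of reach is approached as far as the arm can. The fingers move at their own pace and stop on an object; FORCE is the grip in N (left out, the last holds). Time passes only in rows, so rows that do not move let the fingers close. It prints the time, the measured TCP pose, the force, the opening and the grip force at its end.
- env.sense(): the state, without advancing time (a new reading comes with each control period).
- env.grab_frame(name): name is "side" or "top" or "wrist"; returns the picture (480x640x3 uint8, red, green, blue); there is no depth.
- env.get_calibration(name): a dict with "fx", "fy", "cx", "cy" (pixels), "rvec" (rotation vector, rad) and "tvec" (3), from world to camera coordinates, as OpenCV has them. Camera axes: x right, y down, z forward; pixel columns grow to the right and rows downward; lengths in m; the calibration is good to about 2 mm. A picture is of the moment at which its call begins: read the wrist's pose just before it. get_calibration takes no time and is no camera call; for the wrist camera it gives the pose at the moment of the call.
- env.sign_off(): hands the job in; it is judged then, once.
The state is a dict: "clock": time; "joint_pos": joint angles; "joint_vel": joint speeds; "joint_torque": joint torques, N m; "tool_pos": TCP position; "orientation": TCP orientation; "wrist_force": force on the tool from outside, world axes, zero at the start; "torque": the same for the moment, N m; "width": finger opening in m; "grip_force": force on a finger pad.
Only numpy, scipy, OpenCV 4.12 (cv2) and the standard library are available. Lean on these libraries where they do the work, as an engineer would, in place of code of your own. Each camera call takes 0.05 s, during which the arm holds its last target. There are 200 camera calls.

TASK

Lay the yellow bottle brush in its slanted green stand, bristles at the low end, let it go, and then take it again by the free end of its handle in such a way that it can point straight down. Scrub the inside of the blue beaker with it: push the bristles to the bottom three times, lifting the bristle tip up near the rim after the first and the second push. Then lay the brush back in the stand in the same way and let it go; leave the blue beaker standing where it is and do not shift the orange beaker or the two small bottles.

Things in the scene. Friction and masses are not known exactly. Their poses are not given: they have to be found in the camera images.
- brush: Rigid straight bottle brush, 200 mm long, 26 mm thick, 60 g, level on the table. Origin: mid-length, on its underside (13 mm below its axis). x runs towards the bristles, z up as it lies. From the tip: white/grey round bristles 0-60 mm, thin steel neck to 83, collar to 100, square yellow handle 26 x 26 with black bands 100-200 mm. Mass centre about 90 mm from the tip.
- brush_tip (a point): Bristle tip: the end of the brush's axis at the bristles (100 mm along the brush's x, 13 mm up from its underside). Same axes as the brush.
- brush_end (a point): Handle end: the other end of the brush's axis, 200 mm from the tip. Same axes as the brush.
- stand: Fixed green trough on a grey base 150 x 90 mm. It falls at 40 degrees towards the stand's +x and ends in a toe plate; inside it is 37 mm wide, sides about 20 mm high. It carries the lower 125 mm of the brush; the upper 75 mm of the handle stands free beyond its high end. Origin: on the table, 18 mm uphill of the base's centre; z up.
- stand_low (a point): Point where the bristle tip lies when the brush is laid in the trough against the toe plate: 78 mm along the stand's x from its origin, 36 mm above the table. Stand's axes.
- stand_high (a point): Point where the handle end lies when the brush is laid in the trough: 75 mm on the other side of the stand's origin (its -x), 165 mm above the table. Stand's axes.
- blue_beaker: Blue open beaker, loose, 200 g, 105 mm high, outer diameter 58 mm at the foot and 65 mm at the rim, wall 4 mm, inner floor 6 mm above its underside. Origin: centre of the underside, z up. This one is to be scrubbed. It and the orange one may have changed places.
- orange_beaker: Orange beaker of the same shape and size, loose; leave alone. Origin: centre of the underside.
- gel_bottle: Small white bottle with a grey-blue collar and black cap, loose, diameter 27 mm, 69 mm high; leave alone. Origin: centre of the underside.
- dye_bottle: Small purple bottle with white cap, loose, diameter 26 mm, 85 mm high; leave alone. Origin: centre of the underside.

How it is judged:
By the outcome, as a careful person would: the job done as asked, in the order asked, and still so for the second after the job is handed in, with the robot touching nothing.
It also fails if it takes over 72 s, if anything falls off the work surface, if the arm or the gripper's body presses on something with over 40 N, if the wrist force passes 120 N, or if a joint passes its speed limit or range.

## Working session

There is one attempt and no reset: what is moved stays moved. The work goes in short steps, Python scripts to look and compute and a shell command to move; the robot and the scene stay as the last step left them, time stands still between calls to the robot, and variables do not carry over. Pictures are saved under pics/ and viewed, at most 10 in all, crops included, and the job is handed in when it is done.

```bash
ls; mkdir -p pics
python3 - <<'E'
from bench import env
import cv2
s=env.sense();print(s['clock'],s['tool_pos'],s['orientation'])
for n in("side","top"):
    cv2.imwrite(f"pics/{n}0.png",env.grab_frame(n)[:,:,::-1]);print(n,env.get_calibration(n))
E
```

```text
bench.py
pics
steer.py
0.0 [ 0.18754714 -0.64795098  0.24464984] [[-9.60591609e-01 -2.77962965e-01 -5.92105629e-04]
 [-2.77963555e-01  9.60590438e-01  1.50730979e-03]
 [ 1.49794707e-04  1.61249292e-03 -9.99998689e-01]]
side {'fx': 485.06085934686945, 'fy': 485.06085934686945, 'cx': 315.85334933400446, 'cy': 237.51843664171543, 'rvec': array([ 1.38805074,  2.00462082, -0.994415  ]), 'tvec': array([ 0.15988754, -0.23145825,  1.71041628])}
top {'fx': 486.1707097970977, 'fy': 486.1707097970977, 'cx': 313.68408367058834, 'cy': 242.25185210409663, 'rvec': array([ 2.11174171, -2.14458208,  0.185073  ]), 'tvec': array([0.02510097, 0.56682372, 1.4419424 ])}
```

View pics/side0.png

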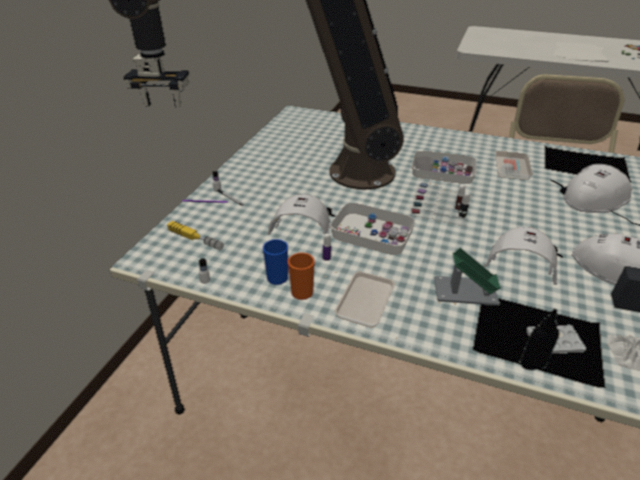

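View pics/top0.png

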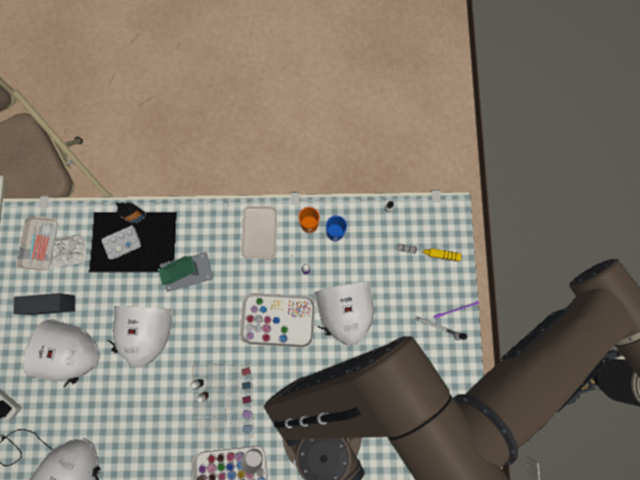

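Side view: brush from handle end ~(168,228) to tip ~(223,245), blue beaker (276,262), orange (302,277), dye bottle (327,248), gel bottle (204,270), stand (470,278). Top view: brush (461,256)→(397,247), blue (336,229), orange (309,220), dye (306,269), gel (389,206), stand (187,271). Next, enlarged crops.

Run:
```python
import cv2,numpy as np
def crop(im,x,y,w,h,k):
    c=cv2.resize(im[y:y+h,x:x+w],None,fx=k,fy=k,interpolation=cv2.INTER_CUBIC)
    for i in range(0,w,10):
        cv2.line(c,(i*k,0),(i*k,4 if i%50 else 12),(0,0,255),1)
        if i%20==0: cv2.putText(c,str(x+i),(i*k,22),0,.35,(0,0,255),1)
    for i in range(0,h,10):
        cv2.line(c,(0,i*k),(6,i*k),(0,0,255),1)
        if i%20==0: cv2.putText(c,str(y+i),(8,i*k+4),0,.35,(0,0,255),1)
    return c
s=cv2.imread('pics/side0.png');t=cv2.imread('pics/top0.png')
a=np.vstack([np.hstack([crop(s,160,215,80,60,5),crop(t,390,230,80,60,5)]),np.hstack([crop(s,430,245,80,60,5),crop(t,150,240,80,60,5)])])
b=np.vstack([np.hstack([crop(s,255,225,80,80,5)[:300*2],crop(t,285,195,80,80,5)])])
cv2.imwrite('pics/c1.png',a);cv2.imwrite('pics/c2.png',b)
```

```text
(no output)
```

View pics/c1.png

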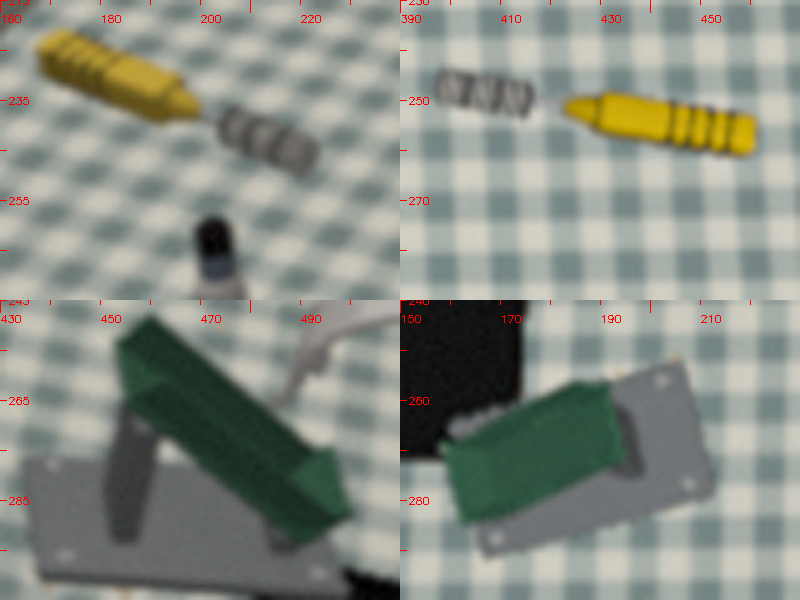

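View pics/c2.png

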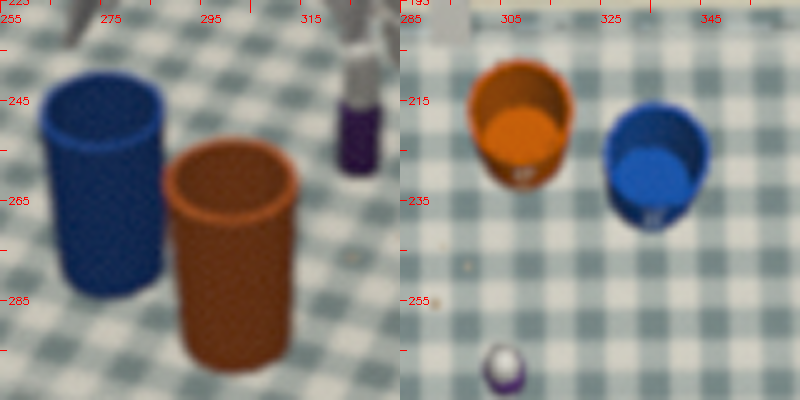

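Crops: brush handle end side (170,227) / top (461,257), tip side (221,246) / top (397.4,247.6). Blue rim centre side (275.6,247.4) / top (336.4,225.6); orange rim side (301,261.6) / top (309.2,217.2). Stand base corners top (206.6,252),(213,279.4),(167,292), side (435,277),(438.6,301),(499.6,304); the low toe end lies to the left in the top view and to the right in the side view.

```bash
cat > h.py <<'E'
import numpy as np,cv2
from bench import env
from scipy.optimize import least_squares
C={n:env.get_calibration(n) for n in("side","top")}
def KM(c): return np.array([[c['fx'],0,c['cx']],[0,c['fy'],c['cy']],[0,0,1]]),np.hstack([cv2.Rodrigues(c['rvec'])[0],np.reshape(c['tvec'],(3,1))])
def proj(n,P):
    c=C[n] if isinstance(n,str) else n
    return cv2.projectPoints(np.float64(P).reshape(-1,1,3),c['rvec'],c['tvec'],KM(c)[0],None)[0].reshape(-1,2)
def tri(s,t):
    a,b=[np.matmul(*KM(C[n])) for n in("side","top")]
    X=cv2.triangulatePoints(a,b,np.float64(s),np.float64(t)).ravel();return X[:3]/X[3]
E
python3 - <<'E'
from h import *
np.set_printoptions(precision=4,suppress=True)
e=tri((170,227),(461,257));t=tri((221,246),(397.4,247.6));print('end',e,'tip',t,np.linalg.norm(e-t),'yaw',np.degrees(np.arctan2(*(t-e)[1::-1])))
for n,s,tp in(('blue',(275.6,247.4),(336.4,225.6)),('orange',(301,261.6),(309.2,217.2)),('dyetop',(327,235.5),(306,267.5)),('geltop',(203,260),(389,204))): print(n,tri(s,tp))
# which corners: base local (sx*75+18, sy*45)
obs=[('top',-1,None,(206.6,252)),('top',-1,None,(213,279.4)),('top',1,None,(167,292)),('side',-1,None,(435,277)),('side',-1,None,(438.6,301)),('side',1,None,(499.6,304))]
best=None
import itertools
for flip in(1,-1):
    sy=np.array([1,-1,-1,1,-1,-1]);sy=np.array([flip,-flip,-flip,0,0,0])
    for f2 in(1,-1):
        sy[3:]=[f2,-f2,-f2]
        def f(p):
            r=[]
            for (n,sx,_,uv),y in zip(obs,sy):
                l=np.array([18+75*sx,45*y])/1000;c,s=np.cos(p[2]),np.sin(p[2])
                r.append(proj(n,[p[0]+c*l[0]-s*l[1],p[1]+s*l[0]+c*l[1],p[3]])[0]-uv)
            return np.ravel(r)
        for y0 in(0,1.5,3,4.5):
            q=least_squares(f,[.6,.3,y0,.005])
            if best is None or q.cost<best[0]: best=(q.cost,flip,f2,q.x,q.fun)
print(best)
p=best[3];R=cv2.Rodrigues(np.array([0,0,p[2]]))[0];o=np.array([p[0],p[1],0])
for l in((.078,0,.036),(-.075,0,.165)):
    P=o+R@l;print(P,proj('side',P),proj('top',P))
print(np.degrees(p[2]))
s=np.array([[1,0,0]])
E
```

```text
end [ 0.5195 -0.4438  0.0019] tip [ 0.5534 -0.247   0.0083] 0.19978740768442976 yaw 80.2433264597142
blue [ 0.6074 -0.0508  0.0983]
orange [0.6349 0.0295 0.0973]
dyetop [0.4859 0.0423 0.0742]
geltop [ 0.6807 -0.218   0.0654]
(np.float64(2.6330045545470875), -1, 1, array([0.4915, 0.4016, 1.844 , 0.0004]), array([-1.0047, -0.0404, -0.3151, -0.2323, -0.8887,  0.8325, -1.1234,
       -0.3629, -0.8924, -0.0563,  0.1435,  0.6365]))
[0.4704 0.4767 0.036 ] [[492.9671 281.1319]] [[163.9323 276.4707]]
[0.5117 0.3294 0.165 ] [[438.3063 236.6213]] [[202.7132 256.2099]]
105.65484111886073
```

```bash
cat >> h.py <<'E'
def unit(v): v=np.float64(v);return v/np.linalg.norm(v)
def frame(z,y):
    z=unit(z);y=unit(np.float64(y)-np.dot(y,z)*z);return np.column_stack([np.cross(y,z),y,z])
def yaw(d): return np.array([np.cos(np.radians(d)),np.sin(np.radians(d)),0])
def go(p,R):
    s=env.sense();R0=np.array(s['orientation']);p0=np.array(s['tool_pos'])
    rv=np.degrees(cv2.Rodrigues(R0.T@R)[0].ravel());d=R0.T@(np.float64(p)-p0)
    print('rv',rv.round(2),'d',d.round(4),'rows',np.ceil(max(np.linalg.norm(d)/.0417,np.linalg.norm(rv)/7.16)),'t',round(s['clock'],2))
E
python3 - <<'E'
from h import *
k=-.4
e=tri((169.6,226.6),(460.6,256.6));t=tri((220.6,245.6),(397,247.2));print(e,t,np.linalg.norm(e-t))
for s,tp in(((275.2,247),(336,225.2)),((300.6,261.2),(308.8,216.8))): print(tri(s,tp))
g=t+(e-t)*.75;g[2]=.2
go(g,frame([0,0,-1],yaw(170.2)))
E
```

```text
[ 0.52092988 -0.44262552  0.0043709 ] [ 0.55467462 -0.24614769  0.0107627 ] 0.19945701074238545
[ 0.60848603 -0.05034702  0.1004484 ]
[0.6359354  0.02986187 0.09940349]
rv [ 8.000e-02  4.000e-02 -6.406e+01] d [-0.3991  0.1494  0.0449] rows 11.0 t 0.1
```

```bash
python3 steer.py '0 0 -64 -.4 .15 .045 .07;0 0 -64 -.4 .15 .045 .07;0 0 -64 -.4 .15 .045 .07;0 0 -64 -.4 .15 .045 .07;0 0 -64 -.4 .15 .045 .07;0 0 -64 -.4 .15 .045 .07;0 0 -64 -.4 .15 .045 .07;0 0 -64 -.4 .15 .045 .07;0 0 -64 -.4 .15 .045 .07;0 0 -64 -.4 .15 .045 .07;0 0 -64 -.4 .15 .045 .07;0 0 -64 -.4 .15 .045 .07;0 0 -64 -.4 .15 .045 .07;0 0 -64 -.4 .15 .045 .07' 40
python3 - <<'E'
from h import *
s=env.sense();c=env.get_calibration('wrist');cv2.imwrite('pics/w1.png',env.grab_frame('wrist')[:,:,::-1])
import json;json.dump({k:np.array(v).tolist() for k,v in c.items()},open('w1.json','w'))
print(s['joint_pos'],s['joint_vel'],s['tool_pos'],proj(c,[[.5209,-.4426,.013],[.5547,-.2461,.013]]))
E
```

```text
clock: 1.27
tool_pos: [0.5297, -0.3932, 0.2003]
orientation: [[-0.171, -0.985, -0.001], [-0.985, 0.171, 0.0], [-0.0, 0.001, -1.0]]
wrist_force: [0.1, 0.0, 0.2]
width: 0.0696
grip_force: 0.0
[-1.96880250e+01  2.08368711e+01 -4.95265956e+00  9.02477399e-04
 -6.42495345e+01  9.81648603e+00] [-0.95231147 -0.47512299 -0.08186895 -0.02170409  0.03271422 -0.07318041] [ 0.52965863 -0.39323438  0.20031847] [[317.07382278 161.14379435]
 [317.68154457 355.32852497]]
```

View pics/w1.png

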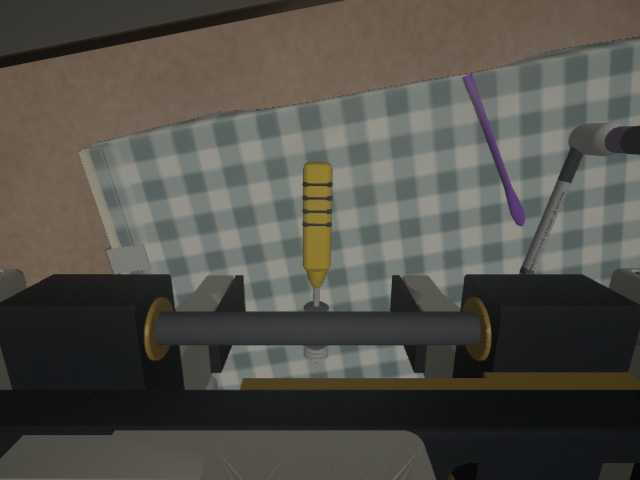

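The wrist view shows the handle end at (317,162) and the tip at ~(316,360), against predictions of (317,161) and (318,355), so the brush pose holds to ~2 mm and the gripper is aligned. Descending to grasp.

```bash
python3 steer.py '0 0 0 0 0 .04 .07;0 0 0 0 0 .08 .07;0 0 0 0 0 .12 .07;0 0 0 0 0 .15 .07;0 0 0 0 0 .165 .07;0 0 0 0 0 .175 .07;0 0 0 0 0 .178 .07;0 0 0 0 0 .178 .07;0 0 0 0 0 .178 .0;0 0 0 0 0 .178 .0;0 0 0 0 0 .178 .0;0 0 0 0 0 .178 .0;0 0 0 0 0 .178 .0;0 0 0 0 0 .178 .0;0 0 0 0 0 .178 .0;0 0 0 0 0 .178 .0' 40; python3 steer.py '0 0 0 0 0 -.04 0;0 0 0 0 0 -.08 0;0 0 0 0 0 -.12 0;0 0 0 0 0 -.16 0;0 0 0 0 0 -.20 0;0 0 0 0 0 -.23 0;0 0 0 0 0 -.23 0'
python3 - <<'E'
from h import *
# stand refit with -0.4px
obs=[('top',-1,-1,(206.2,251.6)),('top',-1,1,(212.6,279)),('top',1,1,(166.6,291.6)),('side',-1,1,(434.6,276.6)),('side',-1,-1,(438.2,300.6)),('side',1,-1,(499.2,303.6))]
def f(p):
    r=[];c,s=np.cos(p[2]),np.sin(p[2])
    for n,sx,y,uv in obs:
        l=np.array([18+75*sx,45*y])/1000
        r.append(proj(n,[p[0]+c*l[0]-s*l[1],p[1]+s*l[0]+c*l[1],p[3]])[0]-uv)
    return np.ravel(r)
p=least_squares(f,[.49,.4,1.84,0]).x
print(p,np.degrees(p[2]))
Y=np.degrees(p[2]);h=yaw(Y);o=np.array([p[0],p[1],0]);low=o+.078*h+[0,0,.036];print('low',low)
c,s=np.cos(np.radians(40)),np.sin(np.radians(40))
z=np.array([0,0,1]);a=c*h-s*z;u=s*h+c*z
g=low-.15*a+.0*u
print('a',a,'u',u,'g',g)
go(g+.13*u-.02*a,frame(-u,yaw(Y+90)))
E
```

```text
clock: 2.65
tool_pos: [0.5303, -0.393, 0.0227]
orientation: [[-0.171, -0.985, 0.0], [-0.985, 0.171, -0.0], [0.0, -0.0, -1.0]]
wrist_force: [-0.9, -0.0, 1.5]
width: 0.0257
grip_force: 40.0
clock: 3.23
tool_pos: [0.5326, -0.3948, 0.2609]
orientation: [[-0.17, -0.985, 0.01], [-0.985, 0.17, -0.006], [0.004, -0.011, -1.0]]
wrist_force: [0.7, -1.0, -0.3]
width: 0.0259
grip_force: 40.0
[0.49264477 0.4011156  1.8413907  0.0027379 ] 105.50391560479356
low [0.47179504 0.47627735 0.036     ]
a [-0.20476692  0.73816976 -0.64278761] u [-0.17181985  0.61939797  0.76604444] g [0.50251008 0.36555189 0.13241814]
rv [  8.29  38.95 -24.45] d [-0.8059  0.1884  0.0105] rows 20.0 t 3.23
```

```bash
R='x'; python3 steer.py '8.3 39 -24.5 -.806 .188 .01 0;8.3 39 -24.5 -.806 .188 .01 0;8.3 39 -24.5 -.806 .188 .01 0;8.3 39 -24.5 -.806 .188 .01 0;8.3 39 -24.5 -.806 .188 .01 0;8.3 39 -24.5 -.806 .188 .01 0;8.3 39 -24.5 -.806 .188 .01 0;8.3 39 -24.5 -.806 .188 .01 0;8.3 39 -24.5 -.806 .188 .01 0;8.3 39 -24.5 -.806 .188 .01 0;8.3 39 -24.5 -.806 .188 .01 0;8.3 39 -24.5 -.806 .188 .01 0;8.3 39 -24.5 -.806 .188 .01 0;8.3 39 -24.5 -.806 .188 .01 0;8.3 39 -24.5 -.806 .188 .01 0;8.3 39 -24.5 -.806 .188 .01 0;8.3 39 -24.5 -.806 .188 .01 0;8.3 39 -24.5 -.806 .188 .01 0;8.3 39 -24.5 -.806 .188 .01 0;8.3 39 -24.5 -.806 .188 .01 0'; python3 steer.py '0 0 0 0 0 0 0;0 0 0 0 0 0 0;0 0 0 0 0 0 0'
python3 - <<'E'
from h import *
import json
s=env.sense();print(s['joint_pos'],s['clock'])
c=env.get_calibration('wrist');w=env.grab_frame('wrist')[:,:,::-1];t=env.grab_frame('top')[:,:,::-1];d=env.grab_frame('side')[:,:,::-1]
json.dump({k:np.array(v).tolist() for k,v in c.items()},open('w2.json','w'))
cv2.imwrite('pics/w2.png',w);cv2.imwrite('pics/t2.png',t);cv2.imwrite('pics/s2.png',d)
a=cv2.resize(t[215:315,130:230],(300,300),interpolation=2);b=cv2.resize(d[210:310,410:510],(300,300),interpolation=2)
cv2.imwrite('pics/m2.png',np.hstack([cv2.resize(w,(500,375))[:300*1+75],np.vstack([np.zeros((75,300,3),np.uint8),b])]) )
E
```

```text
clock: 4.9
tool_pos: [0.4823, 0.4358, 0.2416]
orientation: [[0.212, -0.963, 0.164], [-0.741, -0.268, -0.615], [0.637, 0.009, -0.771]]
wrist_force: [1.1, 0.1, 0.5]
width: 0.0257
grip_force: 40.0
clock: 5.15
tool_pos: [0.4826, 0.4331, 0.2415]
orientation: [[0.212, -0.963, 0.164], [-0.741, -0.268, -0.616], [0.638, 0.01, -0.77]]
wrist_force: [0.3, 0.6, -1.1]
width: 0.0254
grip_force: 40.0
[ 70.32647066  33.06145721   1.31295932  21.21040518 -92.3748507
 -60.29417436] 5.15
```

View pics/m2.png

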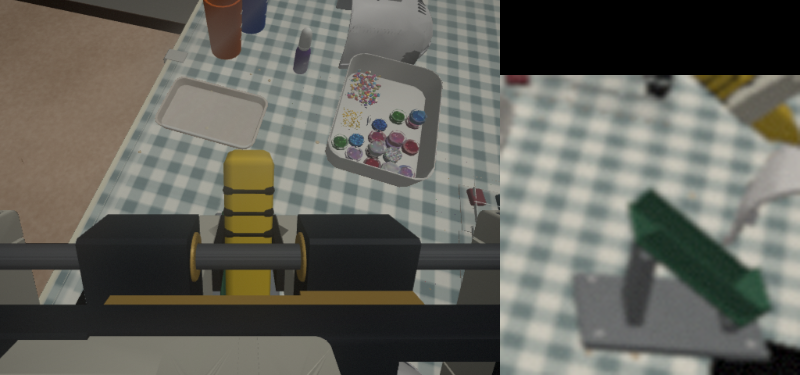

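The wrist view shows the brush handle squarely held and the stand out of sight. The side crop shows the stand unobstructed. I check the stand pose by overlaying its model on both pictures.

Run:
```python
from h import *
Y=105.5;h=yaw(Y);o=np.array([.4926,.4011,0]);low=o+.078*h+[0,0,.036];z=np.array([0,0,1]);c,s=np.cos(np.radians(40)),np.sin(np.radians(40))
a=c*h-s*z;u=s*h+c*z;v=yaw(Y+90)
out=[]
for n,x0,y0 in(('side',430,240),('top',148,238)):
    im=cv2.imread(f'pics/{n}0.png')[y0:y0+60,x0:x0+72];k=5.55
    im=cv2.resize(im,(400,333),interpolation=2)
    def L(P,col):
        q=(proj(n,P)-[x0,y0]+.5)*400/72
        cv2.polylines(im,[np.int32(q*8)],False,col,1,cv2.LINE_AA,3)
    for w in(-1,1):
        L([low+e*a+w*.0185*v+f*u for e,f in((-.125,-.013),(-.125,.007),(0,.007),(0,-.013),(-.125,-.013))],(0,255,255) if w>0 else (255,0,255))
    L([low,low-.125*a],(255,255,255))
    L([o+(.018+i*.075)*h+j*.045*v+.003*z for i,j in((1,1),(1,-1),(-1,-1),(-1,1),(1,1))],(0,0,255))
    out.append(im)
cv2.imwrite('pics/ov.png',np.hstack(out))
```

```text
(no output)
```

View pics/ov.png

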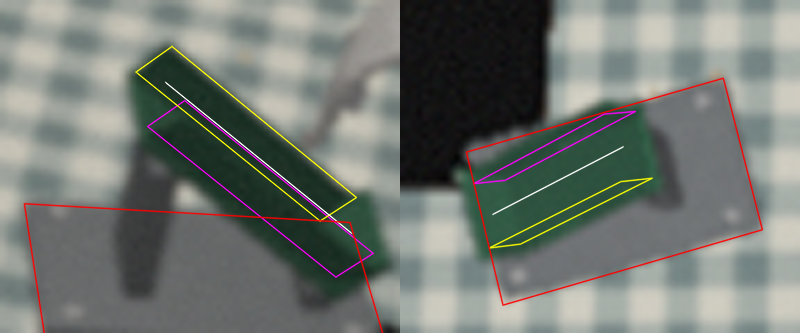

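Model overlay: the base matches. The trough's outer edges in both views suggest the trough centre lies ~3 mm more towards +x than the model, so I shift it by that and descend along the trough normal.

```bash
cat >> h.py <<'E'
Y=105.5;h=yaw(Y);Z=np.array([0,0,1]);a=np.cos(np.radians(40))*h-np.sin(np.radians(40))*Z;u=np.cos(np.radians(40))*Z+np.sin(np.radians(40))*h;v=yaw(Y+90)
low=np.array([.4748,.4771,.036])
E
python3 - <<'E'
from h import *
go(low-.15*a+.0097*u-.012*a+.008*u,frame(-u,v))
E
```

```text
rv [0.4  0.46 0.27] d [-0.0049 -0.0049  0.1116] rows 3.0 t 5.3
```

```bash
python3 steer.py '.4 .5 .3 -.005 -.005 .03 0;.4 .5 .3 -.005 -.005 .06 0;.4 .5 .3 -.005 -.005 .08 0;.4 .5 .3 -.005 -.005 .095 0;.4 .5 .3 -.005 -.005 .103 0;.4 .5 .3 -.005 -.005 .108 0;.4 .5 .3 -.005 -.005 .1115 0;.4 .5 .3 -.005 -.005 .1115 0;.4 .5 .3 -.005 -.005 .1115 0'
python3 - <<'E'
from h import *
go(low-.15*a+.0097*u-.012*a,frame(-u,v));s=env.sense();F=np.array(s['wrist_force']);print('F a,v,u',F@a,F@v,F@u)
d=env.grab_frame('side')[215:315,410:530,::-1];cv2.imwrite('pics/s3.png',cv2.resize(d,(720,600),interpolation=2))
E
```

```text
clock: 6.05
tool_pos: [0.5052, 0.3703, 0.1541]
orientation: [[0.204, -0.963, 0.173], [-0.738, -0.268, -0.619], [0.643, -0.001, -0.766]]
wrist_force: [0.1, 0.1, -0.6]
width: 0.0252
grip_force: 40.0
rv [-0.09 -0.   -0.02] d [0.001  0.0007 0.0094] rows 1.0 t 6.05
F a,v,u 0.40107365232948167 -0.15597886806049488 -0.3894475075348281
```

View pics/s3.png

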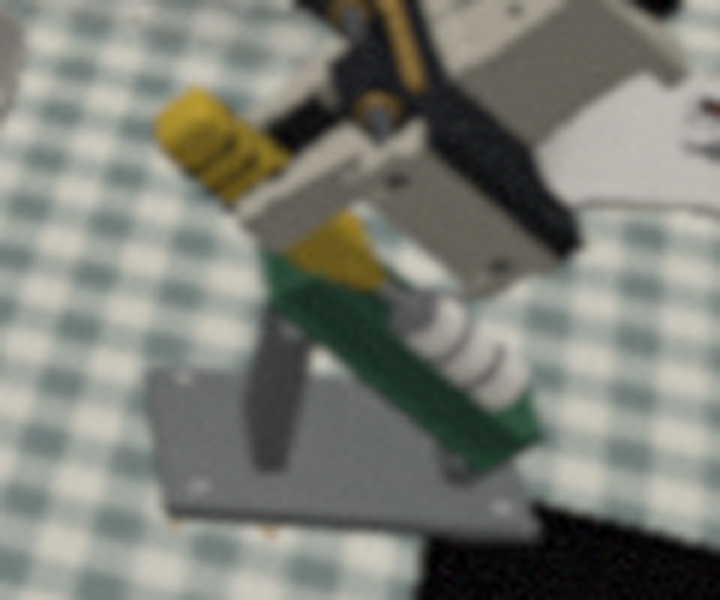

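The brush lies in line with the trough at (480,360) in the crop, just above its floor and short of the toe plate. Lowering gently.

```bash
python3 steer.py '0 0 0 0 0 .003 0;0 0 0 0 0 .005 0;0 0 0 0 0 .007 0;0 0 0 0 0 .007 0'
python3 - <<'E'
from h import *
s=env.sense();F=np.array(s['wrist_force']);print('F a,v,u',F@a,F@v,F@u,s['torque'])
E
python3 steer.py '0 0 0 0 0 .001 0;0 0 0 0 0 .002 0;0 0 0 0 0 .003 0;0 0 0 0 0 .003 0'
python3 - <<'E'
from h import *
s=env.sense();F=np.array(s['wrist_force']);print('F a,v,u',F@a,F@v,F@u,s['torque'])
E
```

```text
clock: 6.43
tool_pos: [0.506, 0.365, 0.1476]
orientation: [[0.205, -0.964, 0.172], [-0.737, -0.268, -0.62], [0.644, 0.0, -0.765]]
wrist_force: [0.3, -0.7, -1.0]
width: 0.0258
grip_force: 40.0
F a,v,u 0.0402582529065324 -0.08182220389043443 -1.242610009067023 [ 2.20580038  0.74989127 -0.07385924]
clock: 6.77
tool_pos: [0.5067, 0.3634, 0.1456]
orientation: [[0.205, -0.964, 0.172], [-0.738, -0.268, -0.62], [0.644, -0.0, -0.765]]
wrist_force: [-1.3, 0.5, -0.7]
width: 0.0257
grip_force: 40.0
F a,v,u 1.0850365815687297 1.1251689683679333 0.05373183800275716 [2.19209219 0.72203871 0.03966939]
```

```bash
python3 steer.py '0 0 0 -.003 0 0 0;0 0 0 -.006 0 .001 0;0 0 0 -.008 0 .001 0;0 0 0 -.009 0 .0015 0;0 0 0 -.009 0 .0015 0'
python3 - <<'E'
from h import *
s=env.sense();F=np.array(s['wrist_force']);print('F a,v,u',F@a,F@v,F@u,s['torque'])
E
python3 steer.py '0 0 0 -.001 0 .0 0;0 0 0 -.002 0 .0 0;0 0 0 -.003 0 .0 0;0 0 0 -.003 0 .0 0'
python3 - <<'E'
from h import *
s=env.sense();F=np.array(s['wrist_force']);print('F a,v,u',F@a,F@v,F@u,s['torque'])
go(low-.15*a+.0097*u,frame(-u,v))
E
```

```text
clock: 7.18
tool_pos: [0.5054, 0.37, 0.1395]
orientation: [[0.205, -0.963, 0.174], [-0.738, -0.269, -0.619], [0.643, -0.002, -0.765]]
wrist_force: [-1.2, 1.5, 5.9]
width: 0.0255
grip_force: 40.0
F a,v,u -2.4650520252020236 0.7107968507921192 5.684380082824047 [ 1.40561315  0.63269584 -0.09412156]
clock: 7.52
tool_pos: [0.5051, 0.3706, 0.139]
orientation: [[0.204, -0.963, 0.174], [-0.736, -0.268, -0.622], [0.646, -0.001, -0.763]]
wrist_force: [0.6, -3.2, 12.1]
width: 0.0256
grip_force: 40.0
F a,v,u -10.293140005243703 0.25930902009616164 7.155492753106854 [-1.40768859 -0.15288062 -0.15350124]
rv [-0.08 -0.24 -0.03] d [-0.001   0.0007 -0.002 ] rows 1.0 t 7.52
```

```bash
python3 steer.py '0 0 0 0 0 0 .065;0 0 0 0 0 0 .065;0 0 0 0 0 0 .065;0 0 0 0 0 0 .065;0 0 0 0 0 0 .065;0 0 0 0 0 -.02 .065;0 0 0 0 0 -.06 .065;0 0 0 0 0 -.10 .065;0 0 0 0 0 -.12 .065;0 0 0 0 0 -.12 .065'
python3 - <<'E'
from h import *
low=np.array([.5051,.3706,.139])+.15*a-.0097*u;print(low)
go(low-.285*a,frame(a,v))
d=env.grab_frame('side')[215:315,410:530,::-1];cv2.imwrite('pics/s4.png',cv2.resize(d,(600,500),interpolation=2))
E
```

```text
clock: 8.35
tool_pos: [0.4839, 0.4499, 0.2323]
orientation: [[0.205, -0.963, 0.177], [-0.741, -0.271, -0.615], [0.64, -0.005, -0.769]]
wrist_force: [0.1, 0.1, -0.3]
width: 0.0647
grip_force: 0.0
[0.47605877 0.47531929 0.03515123]
rv [ -0.33 -89.78   0.25] d [0.1384 0.0015 0.1334] rows 13.0 t 8.35
```

View pics/s4.png

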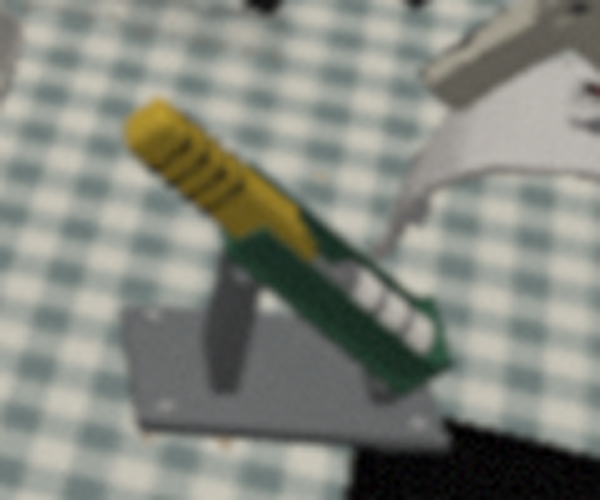

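Brush lies in the trough, bristles at the toe (430,330) and the handle standing free at (150,125). Moving to the axial regrasp standoff.

```bash
python3 steer.py '0 -50 0 .14 0 .03 .065;0 -50 0 .14 0 .03 .065;0 -50 0 .14 0 .03 .065;0 -50 0 .14 0 .03 .065;0 -50 0 .14 0 .03 .065;0 -50 0 .14 0 .03 .065;0 -50 0 .14 0 .03 .065;-.3 -89.8 .25 .14 .001 .133 .065;-.3 -89.8 .25 .14 .001 .133 .065;-.3 -89.8 .25 .14 .001 .133 .065;-.3 -89.8 .25 .14 .001 .133 .065;-.3 -89.8 .25 .14 .001 .133 .065;-.3 -89.8 .25 .14 .001 .133 .065;-.3 -89.8 .25 .14 .001 .133 .065;-.3 -89.8 .25 .14 .001 .133 .065;-.3 -89.8 .25 .14 .001 .133 .065'
python3 - <<'E'
from h import *
low=np.array([.4761,.4753,.0352])
go(low-.175*a,frame(a,v));s=env.sense();print(s['joint_pos'])
c=env.get_calibration('wrist');E=low-.2*a
print(proj(c,[E+.013*(i*v+j*u) for i,j in((1,1),(-1,1),(-1,-1),(1,-1))]+[E]))
w=env.grab_frame('wrist')[:,:,::-1];cv2.imwrite('pics/w5.png',w)
m=cv2.inRange(cv2.cvtColor(w,cv2.COLOR_BGR2HSV),(20,120,60),(35,255,255));ys,xs=np.nonzero(m);print(len(xs),[np.percentile(xs,q) for q in(1,50,99)],[np.percentile(ys,q) for q in(1,50,99)])
for r in range(int(ys.min()),int(ys.max()),12): q=xs[ys==r]; print(r,q.min() if len(q) else 0,q.max() if len(q) else 0)
E
```

```text
clock: 9.73
tool_pos: [0.5344, 0.2595, 0.2166]
orientation: [[0.167, -0.965, -0.204], [-0.626, -0.263, 0.734], [-0.762, 0.005, -0.648]]
wrist_force: [0.6, 0.7, 0.4]
width: 0.0647
grip_force: 0.0
rv [ 0.03 -0.37 -0.38] d [-0.0055 -0.0015  0.1128] rows 3.0 t 9.73
[ 11.16117689  21.43632851  -0.33276196 -50.64461777 -79.27103445
  19.12507492]
[[333.79194185 273.70169642]
 [295.46634081 273.91756552]
 [294.56999346 237.03479558]
 [334.02108139 236.80126934]
 [314.46181405 255.63079713]]
7637 [np.float64(158.0), np.float64(395.0), np.float64(623.0)] [np.float64(217.0), np.float64(378.0), np.float64(389.0)]
215 302 328
227 0 0
239 298 333
251 297 334
263 298 333
275 0 0
287 0 0
299 168 177
311 160 475
323 157 478
335 155 479
347 156 479
359 161 474
371 0 0
383 231 629
```

```bash
python3 steer.py '0 -.4 -.4 -.0055 -.0015 .02 .065;0 -.4 -.4 -.0055 -.0015 .05 .065;0 -.4 -.4 -.0055 -.0015 .08 .065;0 -.4 -.4 -.0055 -.0015 .10 .065;0 -.4 -.4 -.0055 -.0015 .11 .065;0 -.4 -.4 -.0055 -.0015 .113 .065;0 -.4 -.4 -.0055 -.0015 .113 .065;0 -.4 -.4 -.0055 -.0015 .113 0;0 -.4 -.4 -.0055 -.0015 .113 0;0 -.4 -.4 -.0055 -.0015 .113 0;0 -.4 -.4 -.0055 -.0015 .113 0;0 -.4 -.4 -.0055 -.0015 .113 0;0 -.4 -.4 -.0055 -.0015 .113 0;0 -.4 -.4 -.0055 -.0015 .113 0' 40
python3 - <<'E'
from h import *
low=np.array([.4761,.4753,.0352])
s=env.sense();F=np.array(s['wrist_force']);print('F a,v,u',F@a,F@v,F@u);P=np.array(s['tool_pos']);print('rel',(low-P)@a,(low-P)@v,(low-P)@u)
# targets: lift along u, then above blue beaker vertical
go(P+.06*u-.03*a,frame(a,v))
b=np.array([.6085,-.0503])
go([b[0],b[1],.1+.175+.10],frame([0,0,-1],v))
E
```

```text
clock: 10.95
tool_pos: [0.512, 0.3465, 0.1483]
orientation: [[0.173, -0.963, -0.205], [-0.617, -0.268, 0.74], [-0.768, -0.001, -0.641]]
wrist_force: [0.7, -0.5, 1.6]
width: 0.026
grip_force: 39.9
F a,v,u -1.5477198436921 -0.5697352133609848 0.751352010711194
rel 0.1751072508676641 0.0001952517434450074 -0.0006494917982831361
rv [0.01 0.15 0.08] d [-0.0601 -0.0001 -0.0298] rows 2.0 t 10.95
rv [-2.000e-02  5.015e+01  8.000e-02] d [ 0.0875  0.0133 -0.4586] rows 12.0 t 10.95
```

```bash
python3 steer.py '0 0 0 -.03 0 -.015 0;0 0 0 -.06 0 -.03 0;0 0 0 -.09 0 -.055 0;0 0 0 -.12 0 -.08 0;0 0 0 -.15 0 -.107 0;0 50.1 0 .0875 .0133 -.4586 0;0 50.1 0 .0875 .0133 -.4586 0;0 50.1 0 .0875 .0133 -.4586 0;0 50.1 0 .0875 .0133 -.4586 0;0 50.1 0 .0875 .0133 -.4586 0;0 50.1 0 .0875 .0133 -.4586 0;0 50.1 0 .0875 .0133 -.4586 0;0 50.1 0 .0875 .0133 -.4586 0;0 50.1 0 .0875 .0133 -.4586 0;0 50.1 0 .0875 .0133 -.4586 0;0 50.1 0 .0875 .0133 -.4586 0;0 50.1 0 .0875 .0133 -.4586 0;0 50.1 0 .0875 .0133 -.4586 0;0 50.1 0 .0875 .0133 -.4586 0;0 50.1 0 .0875 .0133 -.4586 0'
python3 - <<'E'
from h import *
def ray(n,uv,z):
    K,M=KM(C[n]);d=M[:,:3].T@np.linalg.inv(K)@[*uv,1];o=-M[:,:3].T@M[:,3];return (o+d*(z-o[2])/d[2])
print(ray('side',(275.2,247),.105),ray('top',(336,225.2),.105))
print(ray('side',(300.6,261.2),.105),ray('top',(308.8,216.8),.105))
b=[.6085,-.0503];go([*b,.375],frame([0,0,-1],v))
print(env.sense()['joint_pos'])
d=env.grab_frame('side')[:,:,::-1];t=env.grab_frame('top')[:,:,::-1]
cv2.imwrite('pics/s6.png',d);cv2.imwrite('pics/t6.png',t)
for n,im in(('side',d),('top',t)):
    m=cv2.inRange(cv2.cvtColor(im,cv2.COLOR_BGR2HSV),(105,130,40),(125,255,255))
    k,l,st,ce=cv2.connectedComponentsWithStats(m);i=1+np.argmax(st[1:,4]);print(n,st[i],ce[i])
    m=cv2.inRange(cv2.cvtColor(cv2.imread(f'pics/{n}0.png'),cv2.COLOR_BGR2HSV),(105,130,40),(125,255,255))
    k,l,st,ce=cv2.connectedComponentsWithStats(m);i=1+np.argmax(st[1:,4]);print(n,'0',st[i],ce[i])
cv2.imwrite('pics/m6.png',np.hstack([cv2.resize(d[170:310,230:350],(480,560),interpolation=2),cv2.resize(t[185:325,280:360],(320,560),interpolation=2)]))
E
```

```text
clock: 12.62
tool_pos: [0.6083, -0.0492, 0.3747]
orientation: [[0.27, -0.963, 0.0], [-0.963, -0.27, 0.001], [-0.001, -0.001, -1.0]]
wrist_force: [-0.2, -0.2, 0.2]
width: 0.0258
grip_force: 39.9
[ 0.6134703  -0.04702181  0.105     ] [ 0.60779255 -0.05080589  0.105     ]
[0.64201598 0.03259457 0.105     ] [0.6346778  0.02968639 0.105     ]
rv [-0.03  0.06  0.14] d [ 0.0011  0.0001 -0.0003] rows 1.0 t 12.62
[ 1.36529075e+01  1.14053865e+01  4.64899815e+00 -6.54562632e-02
 -8.32145569e+01  1.99146122e+00]
side [264 240  23  44 869] [275.91944764 260.77675489]
side 0 [264 240  23  44 865] [275.91791908 260.84508671]
top [326 218  10  22 153] [330.64705882 228.44444444]
top 0 [326 216  21  24 380] [335.69736842 227.00263158]
```

View pics/m6.png

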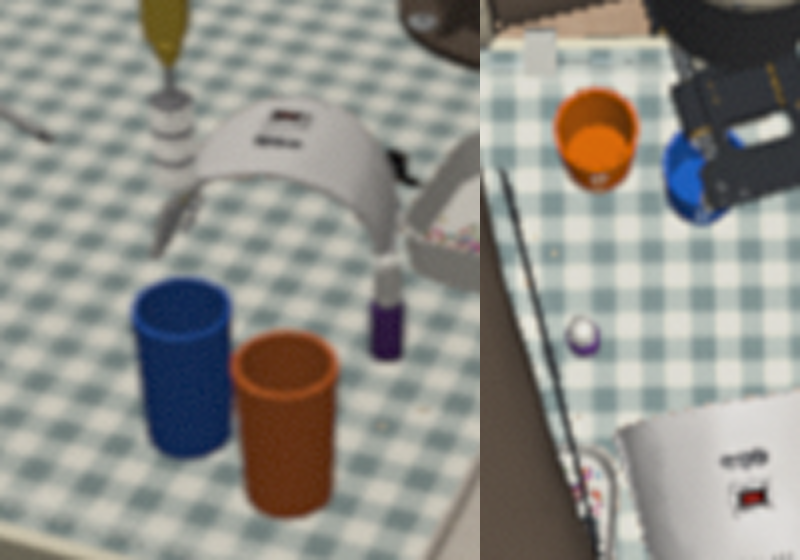

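The brush hangs vertically above the blue beaker, tip at side crop (173,160), i.e. side pixel (273,210), with the rim centre at (183,308). I compare this with the projected tip to take out the side camera's bias.

Run:
```python
from h import *
print(proj('side',[[.6083,-.0492,.1997],[.6083,-.0492,.105],[.6135,-.047,.105],[.6105,-.0495,.105]]))
```

```text
[[273.14265153 214.26739706]
 [275.26448871 245.6005461 ]
 [275.20304316 247.00888406]
 [274.7873853  246.08761961]]
```

Run:
```python
from h import *
a0=cv2.imread('pics/side0.png',0).astype(int);b=cv2.imread('pics/s6.png',0).astype(int)
for v in range(180,222): print(v,(b-a0)[v,264:284])
P=[[.6083,-.0492,.1997+s] for s in(0,.06,.083,.1)];print(proj('side',P))
```

```text
180 [   1  -12  -26  -43  -46  -50  -52  -64  -80  -96 -102  -76  -35   -6
    2    3    0    4    2    4]
181 [  1  -1  -6 -18 -32 -39 -38 -47 -69 -84 -88 -64 -24  -4   2   4   5   2
   4   1]
182 [  3   1   3 -11 -34 -50 -62 -67 -72 -84 -74 -46 -14   1   3   4   1   3
   0   0]
183 [ -1   6   3  -7 -36 -69 -90 -92 -95 -95 -74 -34  -9   3   2  -1   3   1
   2   2]
184 [   2    3    4   -2  -26  -66  -98 -108 -110  -96  -61  -27   -3    3
    3    1    1    3    3    0]
185 [   0    2    3    0  -13  -43  -83 -105 -108  -83  -42  -13    1    0
    4    1    2    3    1    3]
186 [  2   2   0   3   0 -21 -53 -84 -88 -61 -24  -2   4   4   2   2   2   2
   3   1]
187 [  2   1   5   4   2  -7 -30 -59 -63 -38 -14   0   5   5   1   3   2   2
   1   2]
188 [  0   4   3   3   4  -1 -18 -38 -45 -27 -12   4   3  -1   3   1   2   2
   3   3]
189 [  2   2   1   3   4  -1 -14 -34 -40 -28  -9   3   1   3   2   1   1   2
   2  -2]
190 [  3   3   2   2   3   2 -12 -37 -50 -36 -12  -1   4   5   2   4   1   3
   0   2]
191 [  2   1   1   2   5  -2 -19 -47 -63 -51 -30 -14  -9   1   3   2   3   1
   1  
[... 1864 characters left out ...]
-19 -24 -27 -20  -6   4   1  -9  -4   0   2
   2   2]
214 [  3   3   3   0  -1  -9 -14 -21 -19 -21 -18   1   6  -3  -6  -9   0   0
   5   2]
215 [  1   2   2   1   0  -1 -10 -17 -19 -17  -6   5   6   5  -1  -3   1   2
   2   1]
216 [ 1  0  4  1  1  2 -5 -9 -9 -5  2  8  4  5  4 -1  4  3  5  4]
217 [ 2  0  1  3  2  2  1 -3 -4 -4  3  2  5  3  1  3  2  2  2 -1]
218 [ 1  0  5  0  2  1  1  3  0 -1  0  3  3 -2  2  2  3  2  4  3]
219 [3 3 3 2 2 3 2 3 0 2 1 2 3 3 2 1 1 3 0 2]
220 [2 2 4 2 4 4 4 2 0 1 3 3 4 1 2 2 3 2 4 0]
221 [ 2  3  2  4  5  0  1  2  1  3  0 -2  3  1 -1  5  1  3  1  2]
[[273.14265153 214.26739706]
 [271.68515298 192.7445302 ]
 [271.10089672 184.11682366]
 [270.65944845 177.59796134]]
```

The brush's lower edge in the side picture (row 216.5, disc centre ~214) matches its projected tip at 214.3. Taking the beaker centre as (0.611,-0.0485) and pushing down.

```bash
python3 steer.py '0 0 0 0 -.003 .03 0;0 0 0 0 -.003 .06 0;0 0 0 0 -.003 .09 0;0 0 0 0 -.003 .12 0;0 0 0 0 -.003 .15 0;0 0 0 0 -.003 .17 0;0 0 0 0 -.003 .18 0;0 0 0 0 -.003 .186 0;0 0 0 0 -.003 .190 0;0 0 0 0 -.003 .190 0'; python3 steer.py '0 0 0 0 0 .001 0;0 0 0 0 0 .002 0;0 0 0 0 0 .003 0;0 0 0 0 0 .004 0;0 0 0 0 0 .004 0'
```

```text
clock: 13.55
tool_pos: [0.6118, -0.0488, 0.1853]
orientation: [[0.269, -0.963, 0.001], [-0.963, -0.269, 0.001], [-0.001, -0.001, -1.0]]
wrist_force: [-0.7, -0.5, 0.3]
width: 0.0255
grip_force: 39.9
clock: 13.97
tool_pos: [0.6116, -0.0491, 0.1811]
orientation: [[0.269, -0.963, 0.001], [-0.963, -0.269, 0.001], [-0.001, -0.001, -1.0]]
wrist_force: [-0.3, 0.2, -0.1]
width: 0.0259
grip_force: 39.9
```

```bash
python3 steer.py '0 0 0 0 0 .001 0;0 0 0 0 0 .0015 0;0 0 0 0 0 .002 0;0 0 0 0 0 .002 0'; python3 steer.py '0 0 0 0 0 .001 0;0 0 0 0 0 .0015 0;0 0 0 0 0 .0015 0'
```

```text
clock: 14.3
tool_pos: [0.6119, -0.0491, 0.1805]
orientation: [[0.269, -0.963, 0.002], [-0.963, -0.269, 0.001], [-0.0, -0.002, -1.0]]
wrist_force: [-1.8, 0.7, 9.8]
width: 0.0261
grip_force: 40.0
clock: 14.55
tool_pos: [0.6122, -0.0493, 0.1802]
orientation: [[0.269, -0.963, 0.003], [-0.963, -0.269, 0.0], [0.001, -0.003, -1.0]]
wrist_force: [-5.1, 1.3, 16.6]
width: 0.026
grip_force: 40.0
```

Floor contact (10–17 N) at the expected height. Second and third push.

```bash
python3 steer.py '0 0 0 0 0 -.03 0;0 0 0 0 0 -.06 0;0 0 0 0 0 -.085 0;0 0 0 0 0 -.097 0;0 0 0 0 0 -.097 0;0 0 0 0 0 -.097 0;0 0 0 0 0 -.097 0'; python3 steer.py '0 0 0 0 0 .03 0;0 0 0 0 0 .06 0;0 0 0 0 0 .08 0;0 0 0 0 0 .09 0;0 0 0 0 0 .094 0;0 0 0 0 0 .0955 0;0 0 0 0 0 .0965 0;0 0 0 0 0 .0965 0;0 0 0 0 0 .0965 0'; python3 steer.py '0 0 0 0 0 -.03 0;0 0 0 0 0 -.06 0;0 0 0 0 0 -.085 0;0 0 0 0 0 -.0965 0;0 0 0 0 0 -.0965 0;0 0 0 0 0 -.0965 0;0 0 0 0 0 -.0965 0'; python3 steer.py '0 0 0 0 0 .03 0;0 0 0 0 0 .06 0;0 0 0 0 0 .08 0;0 0 0 0 0 .09 0;0 0 0 0 0 .094 0;0 0 0 0 0 .0955 0;0 0 0 0 0 .0965 0;0 0 0 0 0 .0965 0;0 0 0 0 0 .0965 0'
```

```text
clock: 15.13
tool_pos: [0.6108, -0.0491, 0.2732]
orientation: [[0.268, -0.963, -0.001], [-0.963, -0.268, 0.001], [-0.001, 0.001, -1.0]]
wrist_force: [-0.8, -0.5, -1.9]
width: 0.0257
grip_force: 40.0
clock: 15.88
tool_pos: [0.6107, -0.0499, 0.18]
orientation: [[0.269, -0.963, -0.001], [-0.963, -0.269, -0.001], [0.001, 0.001, -1.0]]
wrist_force: [-8.1, -0.5, 17.0]
width: 0.026
grip_force: 40.1
clock: 16.47
tool_pos: [0.6107, -0.0491, 0.2727]
orientation: [[0.268, -0.963, -0.002], [-0.963, -0.268, 0.001], [-0.002, 0.002, -1.0]]
wrist_force: [1.1, -0.3, -0.7]
width: 0.0258
grip_force: 40.0
clock: 17.22
tool_pos: [0.6105, -0.0499, 0.1799]
orientation: [[0.269, -0.963, -0.001], [-0.963, -0.269, -0.001], [0.001, 0.002, -1.0]]
wrist_force: [-7.8, -0.1, 18.4]
width: 0.0259
grip_force: 40.1
```

```bash
python3 steer.py '0 0 0 0 0 -.04 0;0 0 0 0 0 -.08 0;0 0 0 0 0 -.12 0;0 0 0 0 0 -.16 0;0 0 0 0 0 -.195 0;0 0 0 0 0 -.195 0'
python3 - <<'E'
from h import *
P=np.array([.512,.3465,.1483]);go(P+.08*u-.015*a+[0,0,.1],frame(a,v))
for n in('side','top'):
    im=env.grab_frame(n)[:,:,::-1];cv2.imwrite(f'pics/{n}7.png',im)
    a0=cv2.imread(f'pics/{n}0.png')
    for nm,lo,hi in(('blue',(105,130,40),(125,255,255)),('orange',(3,150,60),(14,255,255))):
        for q in(a0,im):
            m=cv2.inRange(cv2.cvtColor(q,cv2.COLOR_BGR2HSV),lo,hi);k,l,st,ce=cv2.connectedComponentsWithStats(m);i=1+np.argmax(st[1:,4]);print(n,nm,st[i],ce[i].round(1))
E
```

```text
clock: 17.72
tool_pos: [0.6137, -0.0499, 0.3814]
orientation: [[0.269, -0.963, 0.012], [-0.963, -0.269, 0.0], [0.003, -0.012, -1.0]]
wrist_force: [0.2, -0.4, 0.9]
width: 0.026
grip_force: 40.0
rv [ -0.58 -50.16   0.39] d [-0.4493 -0.008   0.0609] rows 11.0 t 17.72
side blue [264 240  23  44 865] [275.9 260.8]
side blue [264 240  23  44 866] [275.9 260.8]
side orange [288 253  26  46 952] [301.2 274.8]
side orange [288 253  26  46 949] [301.2 274.8]
top blue [326 216  21  24 380] [335.7 227. ]
top blue [326 218  16  22 182] [331.6 228.9]
top orange [299 207  20  25 379] [308.8 218.6]
top orange [299 207  20  25 378] [308.7 218.6]
```

```bash
python3 steer.py '-.6 -50.2 .4 -.449 -.008 .061 0;-.6 -50.2 .4 -.449 -.008 .061 0;-.6 -50.2 .4 -.449 -.008 .061 0;-.6 -50.2 .4 -.449 -.008 .061 0;-.6 -50.2 .4 -.449 -.008 .061 0;-.6 -50.2 .4 -.449 -.008 .061 0;-.6 -50.2 .4 -.449 -.008 .061 0;-.6 -50.2 .4 -.449 -.008 .061 0;-.6 -50.2 .4 -.449 -.008 .061 0;-.6 -50.2 .4 -.449 -.008 .061 0;-.6 -50.2 .4 -.449 -.008 .061 0;-.6 -50.2 .4 -.449 -.008 .061 0;-.6 -50.2 .4 -.449 -.008 .061 0;-.6 -50.2 .4 -.449 -.008 .061 0;-.6 -50.2 .4 -.449 -.008 .061 0'
python3 - <<'E'
from h import *
P=np.array([.512,.3465,.1483]);go(P+.035*u-.012*a,frame(a,v))
E
```

```text
clock: 19.07
tool_pos: [0.4987, 0.3847, 0.3113]
orientation: [[0.161, -0.964, -0.212], [-0.62, -0.266, 0.738], [-0.768, 0.013, -0.64]]
wrist_force: [0.3, 0.3, 0.1]
width: 0.0257
grip_force: 40.0
rv [ 0.42  0.21 -0.6 ] d [ 0.116  -0.0043  0.0614] rows 4.0 t 19.07
```

```bash
python3 steer.py '.4 .2 -.6 .03 -.0043 .016 0;.4 .2 -.6 .06 -.0043 .032 0;.4 .2 -.6 .09 -.0043 .048 0;.4 .2 -.6 .107 -.0043 .056 0;.4 .2 -.6 .116 -.0043 .0614 0;.4 .2 -.6 .116 -.0043 .0614 0;.4 .2 -.6 .116 -.0043 .0614 0'
python3 - <<'E'
from h import *
P=np.array([.512,.3465,.1483]);go(P+.0*u-.008*a,frame(a,v))
E
```

```text
clock: 19.65
tool_pos: [0.5093, 0.3597, 0.184]
orientation: [[0.172, -0.964, -0.204], [-0.619, -0.267, 0.739], [-0.767, -0.001, -0.642]]
wrist_force: [0.2, 0.2, 0.3]
width: 0.0255
grip_force: 40.0
rv [-0.05  0.05  0.03] d [0.0361 0.0009 0.0046] rows 1.0 t 19.65
```

```bash
python3 steer.py '0 0 0 .01 .001 .002 0;0 0 0 .02 .001 .004 0;0 0 0 .028 .001 .0045 0;0 0 0 .032 .001 .0045 0;0 0 0 .034 .001 .0045 0;0 0 0 .035 .001 .0045 0;0 0 0 .035 .001 .0045 0'; python3 steer.py '0 0 0 .001 0 .002 0;0 0 0 .0015 0 .004 0;0 0 0 .0015 0 .006 0;0 0 0 .0015 0 .007 0;0 0 0 .0015 0 .007 0';python3 - <<'E'
from h import *
s=env.sense();F=np.array(s['wrist_force']);print('F a,v,u',F@a,F@v,F@u)
P=np.array([.512,.3465,.1483]);go(P,frame(a,v))
E
```

```text
clock: 20.23
tool_pos: [0.5128, 0.3416, 0.154]
orientation: [[0.173, -0.963, -0.205], [-0.618, -0.268, 0.739], [-0.767, -0.001, -0.642]]
wrist_force: [-0.4, -0.1, -1.1]
width: 0.0258
grip_force: 40.0
clock: 20.65
tool_pos: [0.5112, 0.3462, 0.1483]
orientation: [[0.173, -0.963, -0.205], [-0.618, -0.269, 0.739], [-0.767, -0.001, -0.642]]
wrist_force: [0.1, -0.7, -1.2]
width: 0.0261
grip_force: 40.0
F a,v,u 0.22320470538556159 0.07203182099802012 -1.3979215980371404
rv [0.02 0.05 0.09] d [-0.0001 -0.0008  0.    ] rows 1.0 t 20.65
```

```bash
python3 steer.py '0 0 0 .0005 0 .001 0;0 0 0 .001 0 .002 0;0 0 0 .001 0 .003 0;0 0 0 .001 0 .003 0'; python3 steer.py '0 0 0 0 0 0 .065;0 0 0 0 0 0 .065;0 0 0 0 0 0 .065;0 0 0 0 0 0 .065;0 0 0 0 0 0 .065;0 0 0 0 0 -.02 .065;0 0 0 0 0 -.05 .065;0 0 0 0 0 -.09 .065;0 0 0 0 0 -.13 .065;0 0 0 0 0 -.16 .065;0 0 0 0 0 -.16 .065'
python3 - <<'E'
from h import *
t=env.grab_frame('top')[:,:,::-1];d=env.grab_frame('side')[:,:,::-1];cv2.imwrite('pics/s8.png',d);cv2.imwrite('pics/t8.png',t)
b=cv2.imread('pics/s4.png') # 5x crop of first lay
e=cv2.resize(d[215:315,410:530],(600,500),interpolation=2)
f=lambda i:[np.r_[cv2.boundingRect(m),cv2.countNonZero(m)] for m in[cv2.inRange(cv2.cvtColor(i,cv2.COLOR_BGR2HSV)[100:450,:400],(20,120,60),(35,255,255))]]
print(f(b),f(e)); D=cv2.absdiff(b,e)[80:400,100:420].max(2);print((D>40).sum(),D.size)
a0=cv2.imread('pics/side0.png');D=cv2.absdiff(a0,d).max(2);print('scene', [(n,int((D[y0:y1,x0:x1]>30).sum())) for n,x0,x1,y0,y1 in(('gel',195,215,258,285),('dye',320,334,235,262),('beakers',260,318,238,300))])
print(env.sense()['clock'])
E
```

```text
clock: 20.98
tool_pos: [0.5114, 0.347, 0.1474]
orientation: [[0.175, -0.963, -0.205], [-0.618, -0.27, 0.739], [-0.767, -0.003, -0.642]]
wrist_force: [-0.4, -7.4, 10.0]
width: 0.0259
grip_force: 40.0
clock: 21.9
tool_pos: [0.5466, 0.2256, 0.2523]
orientation: [[0.177, -0.964, -0.199], [-0.62, -0.266, 0.738], [-0.764, -0.008, -0.645]]
wrist_force: [1.5, 0.9, 0.6]
width: 0.0649
grip_force: 0.0
[array([  127,     1,   190,   159, 11011])] [array([  127,     1,   190,   158, 10984])]
0 102400
scene [('gel', 0), ('dye', 0), ('beakers', 0)]
22.0
```

```bash
python3 steer.py '0 0 0 0 0 0 .065;0 0 0 0 0 0 .065;0 0 0 0 0 0 .065' && python3 -c "from bench import env;print(env.sign_off())"
```

```text
clock: 22.25
tool_pos: [0.543, 0.2302, 0.2474]
orientation: [[0.172, -0.963, -0.207], [-0.618, -0.269, 0.738], [-0.767, 0.001, -0.642]]
wrist_force: [-0.9, -0.1, 0.2]
width: 0.0652
grip_force: 0.0
the job is handed in; nothing more can be done
None
```

Job handed in at 22 s: the brush was laid in the stand and retaken by its handle end, the blue beaker was scrubbed with three pushes to the bottom, and the brush was laid back and let go; the side camera shows both beakers and both small bottles unmoved.

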